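# Tip the tomatoes into the round pot

### The job

Take the narrow carrying tray that holds the two tomatoes by its overhead handle, tip it over the round steel pot so that both tomatoes roll out of the open end into the pot, then set the empty tray back down upright on the worktop and let go. The tray with the garlic and the square pan are not wanted; the pot must stay standing upright.

Things in the scene. Friction and masses are not known exactly. Their poses are not given: they have to be found in the camera images.
- tray_grip (a point): Centre of the handle bar of the tomatoes' steel tray (its twin beside it holds garlic). Black bar along y over the tray's middle, 14 mm thick, 24 high, centre 100 above the underside. Tray 150 long (x), 75 wide (y), sheet 3, 0.22 kg; walls 42 high at the sides and back (+x end); the -x end is open but for a lip 5 high and starts facing left (world +y) within 15 degrees. z up.
- tomato_1_center (a point): Centre of a red tomato with green stalk, 57 mm across, 62 mm high with the stalk, 83 g; point 29 mm above its underside. Stands loose on the tray's floor near the open end, 65 mm high over the tray's underside, so lower than the handle bar; rolls out over the lip when the tray is tipped about 50 degrees, open end down.
- tomato_2_center (a point): Centre of the other, alike tomato, behind the first in the same tray, near the back wall.
- pot: Round open steel pot, straight-sided, 156 mm across the mouth, 105 mm high, wall 3 mm, floor 4 mm, 0.9 kg, loose on the worktop. It and the two trays stand in a row along y, some 200 mm apart, the pot at the left end or in the middle, the trays in either order. Origin at the centre of its underside, z up. (A square shallow pan further left is a bystander.)

How it is judged:
By the outcome, as a careful person would: the job done as asked, in the order asked, and still so for the second after the job is handed in, with the robot touching nothing.
It also fails if it takes over 58 s, if anything falls off the work surface, if the arm or the gripper's body presses on something with over 40 N, if the wrist force passes 120 N, or if a joint passes its speed limit or range.

### The arm

A 7-joint arm with a two-finger parallel gripper is mounted at the origin on a cart in front of the work surface, level with it; the furniture and walls round the work are solid. World frame = base frame: x ahead of the robot, y to its left, z up, the work surface at z = 0. Lengths are in m, angles in rad, forces in N, time in s.
With the tool pointing down it reaches from about 0.4 to 0.85 m from the base axis. Payload 6.9 kg.
Tool frame: the origin (TCP) lies midway between the tips of the shut fingers; the grasp point (between the pads) lies 19 mm behind it (manip.grip_point_offset is the distance from the TCP to the grasp point, in m); z points along the fingers, y is the line along which they close (so a half turn about z gives the same grasp; the last joint's range is limited). The gripper opens to 85 mm and grips with 20 to 120 N. Pads are 22 mm wide; open, the fingers measure 114 mm over their backs; the gripper's body (76 mm by 85 mm) begins 54 mm behind the grasp point. The pads swing forward as they close: fully open they stand 13 mm farther back than shut.
Start: joints at [1.425, 0.507, -0.238, 1.5, 0.126, 1.149, -0.155], TCP at [0.155, -0.605, 0.231] pointing down, gripper open.
Joint ranges: [-3.08, 3.08], [-0.24, 2.05], [-1.43, 1.35], [0, 2.5], [-1.52, 4.66], [0.17, 1.96], [-2.89, 2.89]. Speed limits (rad/s): [2.39, 2.39, 3.14, 3.14, 3.14, 3.14, 3.14].

### API

Orientations are given as [roll, pitch, yaw] about the fixed x, y, z axes, in that order (R = Rz(yaw) Ry(pitch) Rx(roll)).
In Python, from rig import manip gives the robot as it stands. The module is installed in compiled form; this text tells all that it offers.
- The arm moves only by the tool step_arm, never from a script. Its argument "plan" is a list of rows, each a list of 6 numbers: the shift along the tool's x, y, z in cm, then the turn, a rotation vector about the tool's x, y, z in units of 5 degrees (1.0 is 5 degrees). In form: [[x, y, z, rx, ry, rz], ...]. A call has 1 to 12 rows; each row shifts and turns the commanded pose from where the row before left it, along the tool's axes as they then stand; what a row does not reach is not made up. A row lasts 1/12 s, in which the tool goes at most 41.7 mm and 7.16 degrees, less where a joint would pass 70% of its speed; a pose out of reach is approached as far as the arm can. A call with a gripper value outside its range is refused whole. "fingers" is the closure in counts, from 0 (fully open) to 255 (shut), set as the call begins (left out, the last holds). The fingers move at their own pace and stop on an object; the grip force is fixed at half the most. Time passes only in rows, so rows that do not move let the fingers close. It gives the time, the measured TCP pose, the force, the opening and the grip force at its end, in the units of the state.
- manip.get_obs(): the state, without advancing time (a new reading comes with each control period).
- manip.grab_frame(name): name is "side" or "top" or "wrist"; returns a dict with "frame" (384x512x3 uint8, blue, green, red), "fx", "fy", "cx", "cy" (pixels), "k1" (the pictures are not rectified: a ray, as slopes to the right and down, at radius r is drawn at 1 + k1 r^2 times it, then the intrinsics apply), "cam_to_world" (4x4, takes a point from camera to world coordinates); the wrist camera has in their place "tool_from_camera" (4x4, takes a point from camera to tool coordinates, whose origin is the TCP and whose axes are the flange's). Camera axes: x right, y down, z forward; pixel columns grow to the right and rows downward; lengths in m; the calibration is good to about 2 mm. A picture is of the moment at which its call begins: read the wrist's pose just before it. There is no depth.
- manip.hand_in(): hands the job in; it is judged then, once.
Trained networks look in a picture, given as the dict that the camera call returned (one of the last four; its "shot" number tells which), for a name from the list of things; names that differ only in an ending like _2 or _b are one class to them, and where a whole thing is asked for, a point or a joint stands for the part that bears it (a point fixed in the world has none). Each returns a list of dicts, best first, with "conf" (0 to 1); they miss things now and then, are a little off and sometimes report something else, mostly with a low value. They report only what shows in the picture. A call takes as long as a camera call.
- manip.search_frame(picture, name): "rect" ([left, top, right, bottom] in pixels, round what is visible of it).
The state is a dict: "clock": time; "q": joint angles; "joint_vel": joint speeds; "tau": joint torques, N m; "eef_pos": TCP position; "ee_rot": TCP orientation; "ft_force": force on the tool from outside, world axes, zero at the start; "moment": the same for the moment, N m; "width": opening from 0.0 (shut) to 1.0 (fully open); "finger_force": force on a finger pad.
Only numpy, scipy, OpenCV 4.12 (cv2) and the standard library are available. Lean on these libraries where they do the work, as an engineer would, in place of code of your own. Each camera call takes 0.05 s, during which the arm holds its last target. There are 200 camera calls.

## Working session

There is one attempt and no reset: what is moved stays moved. The work goes in short steps, Python scripts to look and compute and a tool call to move; the robot and the scene stay as the last step left them, time stands still between calls to the robot, and variables do not carry over. Pictures are saved under pics/ and viewed, at most 10 in all, crops included, and the job is handed in when it is done.

Besides the shell and the picture viewer there is one more tool, called after "Emit:" by a JSON object that holds its "name" and its "arguments", one argument or row to a line. step_arm: Moves the arm, as the interface text tells. Its arguments: {"type":"object","properties":{"plan":{"type":"array","items":{"type":"array","items":{"type":"number"}}},"fingers":{"type":"number"}},"required":["plan"]}

```bash
mkdir -p pics
cat > h.py <<'E'
import numpy as np, cv2
from rig import manip
from scipy.spatial.transform import Rotation as R
def K(p): return np.array([[p['fx'],0,p['cx']],[0,p['fy'],p['cy']],[0,0,1.]])
def D(p): return np.array([p['k1'],0,0,0,0.])
def c2w(p,o=None):
    if 'cam_to_world' in p: return np.array(p['cam_to_world'])
    T=np.eye(4);T[:3,:3]=R.from_euler('xyz',o['ee_rot']).as_matrix();T[:3,3]=o['eef_pos']
    return T@np.array(p['tool_from_camera'])
def ray(p,uv,o=None):
    s=cv2.undistortPoints(np.array([[uv]],float),K(p),D(p)).ravel()
    T=c2w(p,o);return T[:3,3],T[:3,:3]@np.r_[s,1]
def atz(p,uv,z,o=None):
    c,d=ray(p,uv,o);return c+d*(z-c[2])/d[2]
def proj(p,X,o=None):
    T=np.linalg.inv(c2w(p,o));X=np.atleast_2d(X)
    return cv2.projectPoints((X@T[:3,:3].T+T[:3,3])[:,None],np.zeros(3),np.zeros(3),K(p),D(p))[0][:,0]
E
python3 - <<'E'
from h import *
o=manip.get_obs();print({k:np.round(v,3) for k,v in o.items()})
zs=dict(tray_grip=.1,tomato_1_center=.032,pot=.105)
for n in ['top','side']:
    p=manip.grab_frame(n);cv2.imwrite(f'pics/{n}0.png',p['frame'])
    print(n,c2w(p).round(2).tolist())
    for t in zs:
        for d in manip.search_frame(p,t)[:4]:
            r=d['rect'];print(t,round(d['conf'],2),np.round(r),atz(p,((r[0]+r[2])/2,(r[1]+r[3])/2),zs[t]).round(3))
E
```

```text
{'clock': np.float64(0.0), 'q': array([ 1.426,  0.508, -0.238,  1.501,  0.126,  1.149, -0.155]), 'joint_vel': array([ 0.002, -0.   , -0.   , -0.   , -0.001, -0.001, -0.001]), 'tau': array([-0.0000e+00, -6.2060e+01, -2.1860e+00, -2.4965e+01,  1.3000e-02,
        1.2000e-02,  0.0000e+00]), 'eef_pos': array([ 0.155, -0.605,  0.23 ]), 'ee_rot': array([-3.14 ,  0.   ,  0.251]), 'ft_force': array([0.198, 0.279, 0.401]), 'moment': array([ 0.037,  0.018, -0.034]), 'finger_force': np.float64(0.0), 'width': np.float64(1.001)}
top [[-0.03, -0.99, 0.13, 0.35], [-1.0, 0.03, 0.02, -0.17], [-0.02, -0.13, -0.99, 0.94], [0.0, 0.0, 0.0, 1.0]]
tray_grip 0.65 [237. 170. 299. 209.] [ 0.459 -0.185  0.1  ]
tomato_1_center 0.94 [240. 178. 265. 201.] [ 0.469 -0.148  0.032]
pot 0.93 [131. 145. 206. 212.] [0.492 0.048 0.105]
side [[-1.0, -0.03, 0.05, 0.42], [-0.06, 0.46, -0.89, 0.6], [0.0, -0.89, -0.46, 0.49], [0.0, 0.0, 0.0, 1.0]]
tray_grip 0.55 [236. 180. 274. 228.] [ 0.464 -0.097  0.1  ]
tomato_1_center 0.6 [241. 209. 264. 227.] [ 0.473 -0.149  0.032]
pot 0.93 [184. 219. 278. 319.] [0.488 0.126 0.105]
```

View pics/top0.png

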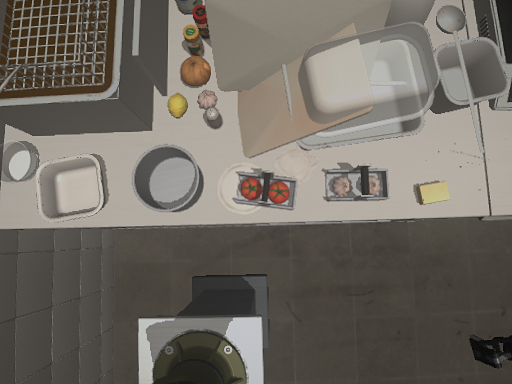

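View pics/side0.png

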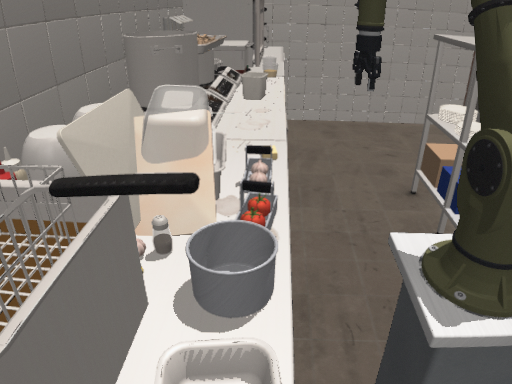

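The top view shows, from left to right: pan (70,187), pot (167,178), tomato tray (265,190, bar at x≈266) and garlic tray (357,184). In the side view the order is the same and the way from the arm to the tray is clear. I'll move towards the tray now.

Emit:
{"name": "step_arm", "arguments": {
  "plan": [
    [3, -2.5, -0.7, 0, 0, 0],
    [3, -2.5, -0.7, 0, 0, 0],
    [3, -2.5, -0.7, 0, 0, 0],
    [3, -2.5, -0.7, 0, 0, 0],
    [3, -2.5, -0.7, 0, 0, 0],
    [3, -2.5, -0.7, 0, 0, 0],
    [3, -2.5, -0.7, 0, 0, 0],
    [3, -2.5, -0.7, 0, 0, 0],
    [3, -2.5, -0.7, 0, 0, 0],
    [3, -2.5, -0.7, 0, 0, 0],
    [3, -2.5, -0.7, 0, 0, 0],
    [3, -2.5, -0.7, 0, 0, 0]
  ],
  "fingers": 0
}}

```text
clock: 1.4
eef_pos: [0.4301, -0.2238, 0.316]
ee_rot: [3.141, -0.0, 0.251]
ft_force: [1.5, -1.7, -0.4]
width: 1.003
finger_force: 0.0
```

Emit:
{"name": "step_arm", "arguments": {
  "plan": [
    [0, 0, 0, 0, 0, 1],
    [0, 0, 0, 0, 0, 1],
    [0, 0, 0, 0, 0, 1],
    [0, 0, 0, 0, 0, 1],
    [0, 0, 0, 0, 0, 0],
    [0, 0, 0, 0, 0, 0]
  ]
}}

```text
clock: 1.9
eef_pos: [0.4294, -0.2254, 0.3154]
ee_rot: [3.141, -0.0, -0.096]
ft_force: [-0.1, 0.0, 0.3]
width: 1.001
finger_force: 0.0
```

Run:
```python
from h import *
o=manip.get_obs();print({k:np.round(o[k],3) for k in ['clock','q','eef_pos','ee_rot']})
p=manip.grab_frame('wrist');cv2.imwrite('pics/w1.png',p['frame']);print(c2w(p,o).round(2).tolist())
for t,z in dict(tray_grip=.1,tomato_1_center=.032,pot=.105).items():
    for d in manip.search_frame(p,t)[:4]:
        r=d['rect'];print(t,round(d['conf'],2),np.round(r),atz(p,((r[0]+r[2])/2,(r[1]+r[3])/2),z,o).round(3))
```

```text
{'clock': np.float64(1.9), 'q': array([ 0.716,  0.231, -0.365,  1.704,  0.087,  1.222, -1.336]), 'eef_pos': array([ 0.429, -0.225,  0.315]), 'ee_rot': array([ 3.141, -0.   , -0.096])}
[[-0.09, -0.95, -0.31, 0.51], [-1.0, 0.09, 0.03, -0.23], [0.0, 0.31, -0.95, 0.46], [0.0, 0.0, 0.0, 1.0]]
tray_grip 0.67 [161.  98. 282. 169.] [ 0.465 -0.19   0.1  ]
tray_grip 0.59 [  0.  59. 107. 196.] [0.492 0.001 0.1  ]
pot 0.74 [  1.  60. 107. 198.] [ 0.49  -0.002  0.105]
```

View pics/w1.png

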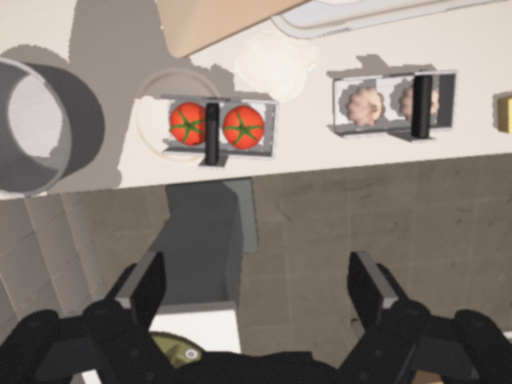

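The tomato tray sits at (165–277, 98–160), with its bar running from (213,104) to (211,165). The pot is at the left, cut off at the edge. Next I'll turn those points into positions.

Run:
```python
from h import *
o=manip.get_obs()
p=manip.grab_frame('wrist')
g=cv2.cvtColor(p['frame'],cv2.COLOR_BGR2GRAY)
m=np.zeros_like(g);m[100:168,190:230]=(g[100:168,190:230]<45)
n,l,s,c=cv2.connectedComponentsWithStats(m)
i=1+np.argmax(s[1:,4]);pts=np.argwhere(l==i)[:,::-1]
rc=cv2.minAreaRect(pts.astype(np.float32));print(s[i],rc)
b=sorted(cv2.boxPoints(rc).tolist(),key=lambda q:q[1]);a=np.mean(b[:2],0);e=np.mean(b[2:],0)
A,E_=atz(p,a,.112,o),atz(p,e,.112,o);print('bar',A.round(3),E_.round(3),((A+E_)/2).round(3),'len',np.linalg.norm(A-E_).round(3),'yaw',np.arctan2(*(A-E_)[1::-1]).round(3))
for uv,z in [((277,101),.042),((272,158),.042),((166,152),.005),((190,124),.032),((244,128),.032)]: print(uv,atz(p,uv,z,o).round(3))
t=manip.grab_frame('top');cv2.imwrite('pics/t_crop.png',cv2.resize(t['frame'][130:230,120:310],None,fx=4,fy=4,interpolation=cv2.INTER_CUBIC))
for uv in [(262,203),(266,173)]: print('topbar',atz(t,uv,.112).round(3))
```

```text
[206 104  12  39 221] ((211.5, 123.0), (38.0, 11.0), 90.0)
bar [ 0.498 -0.184  0.112] [ 0.458 -0.179  0.112] [ 0.478 -0.182  0.112] len 0.04 yaw -0.136
(277, 101) [ 0.492 -0.257  0.042]
(272, 158) [ 0.419 -0.245  0.042]
(166, 152) [ 0.435 -0.095  0.005]
(190, 124) [ 0.473 -0.141  0.032]
(244, 128) [ 0.461 -0.212  0.032]
topbar [ 0.426 -0.171  0.112]
topbar [ 0.496 -0.182  0.112]
```

View pics/t_crop.png

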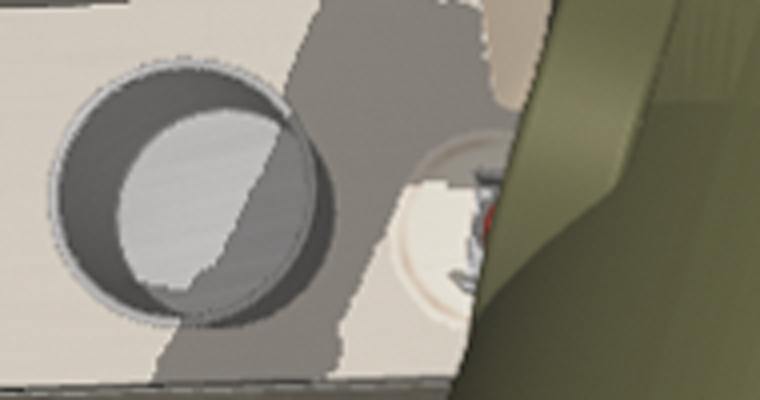

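Target bar is about (0.466, -0.179) with yaw -0.15. The pot's rim centre is about (0.492, 0.054). I'll hover over the bar and check.

Emit:
{"name": "step_arm", "arguments": {
  "plan": [
    [1.1, -1.6, 0, 0, 0, 0],
    [1.1, -1.6, 0, 0, 0, 0],
    [1.0, -1.7, 0, 0, 0, 0.6],
    [0, 0, 2.5, 0, 0, 0],
    [0, 0, 3, 0, 0, 0],
    [0, 0, 3, 0, 0, 0],
    [0, 0, 2.5, 0, 0, 0],
    [0, 0, 2, 0, 0, 0],
    [0, 0, 0, 0, 0, 0],
    [0, 0, 0, 0, 0, 0]
  ]
}}

```text
clock: 3.03
eef_pos: [0.4657, -0.1798, 0.185]
ee_rot: [-3.141, 0.002, -0.15]
ft_force: [-0.1, 0.9, 0.4]
width: 0.996
finger_force: 0.0
```

Run:
```python
from h import *
o=manip.get_obs();print({k:np.round(o[k],3) for k in ['clock','q','eef_pos','ee_rot']})
p=manip.grab_frame('wrist');f=p['frame'].copy()
T=R.from_euler('xyz',o['ee_rot']).as_matrix()
bar=np.array([.466,-.179,.112]);ax=T[:,0]
for s in (-.037,0,.037):
    u=proj(p,bar+ax*s,o)[0];print(u.round());cv2.circle(f,tuple(int(v) for v in u),4,(255,0,255),1)
cv2.imwrite('pics/w2.png',f)
```

```text
{'clock': np.float64(3.033), 'q': array([ 0.584,  0.373, -0.366,  1.891,  0.166,  0.908, -1.583]), 'eef_pos': array([ 0.466, -0.18 ,  0.185]), 'ee_rot': array([-3.141e+00,  2.000e-03, -1.500e-01])}
[256. 250.]
[256. 204.]
[256. 153.]
```

View pics/w2.png

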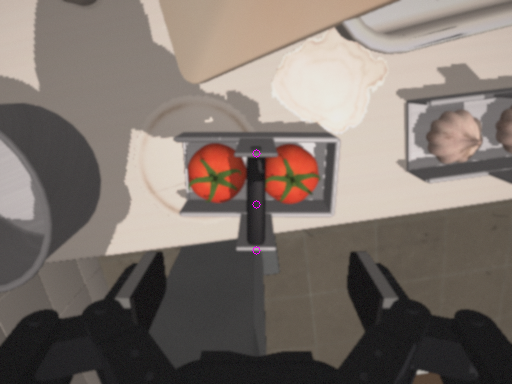

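The bar (256, 147–243) lines up with my marks to within 4 mm and the yaw fits. The ring beside the tray is a flat stain. Descend and grip.

Emit:
{"name": "step_arm", "arguments": {
  "plan": [
    [0.3, 0, 2, 0, 0, 0],
    [0, 0, 2, 0, 0, 0],
    [0, 0, 2, 0, 0, 0],
    [0, 0, 1.8, 0, 0, 0],
    [0, 0, 1.4, 0, 0, 0],
    [0, 0, 1.1, 0, 0, 0],
    [0, 0, 0, 0, 0, 0],
    [0, 0, 0, 0, 0, 0]
  ]
}}

```text
clock: 3.75
eef_pos: [0.4699, -0.1806, 0.0834]
ee_rot: [3.141, -0.001, -0.151]
ft_force: [-0.4, 0.4, 0.3]
width: 0.999
finger_force: 0.0
```

Emit:
{"name": "step_arm", "arguments": {
  "plan": [
    [0, 0, 0, 0, 0, 0],
    [0, 0, 0, 0, 0, 0],
    [0, 0, 0, 0, 0, 0],
    [0, 0, 0, 0, 0, 0],
    [0, 0, 0, 0, 0, 0],
    [0, 0, 0, 0, 0, 0],
    [0, 0, 0, 0, 0, 0],
    [0, 0, 0, 0, 0, 0],
    [0, 0, 0, 0, 0, 0],
    [0, 0, 0, 0, 0, 0],
    [0, 0, 0, 0, 0, 0],
    [0, 0, 0, 0, 0, 0]
  ],
  "fingers": 255
}}

```text
clock: 4.75
eef_pos: [0.4692, -0.1801, 0.0825]
ee_rot: [-3.141, -0.0, -0.15]
ft_force: [-0.1, 2.1, 4.7]
width: 0.158
finger_force: 61.7
```

Gripped: the opening is 13.5 mm, which matches the bar. Now lift.

Emit:
{"name": "step_arm", "arguments": {
  "plan": [
    [0, 0, -0.6, 0, 0, 0],
    [0, 0, -1.2, 0, 0, 0],
    [0, 0, -1.7, 0, 0, 0],
    [0, 0, -1.9, 0, 0, 0],
    [0, 0, -2, 0, 0, 0],
    [0, 0, -2, 0, 0, 0],
    [0, 0, -2, 0, 0, 0],
    [0, 0, -1.8, 0, 0, 0],
    [0, 0, -1.6, 0, 0, 0],
    [0, 0, -1.4, 0, 0, 0],
    [0, 0, -1, 0, 0, 0],
    [0, 0, -0.5, 0, 0, 0]
  ]
}}

```text
clock: 5.75
eef_pos: [0.4687, -0.1807, 0.2603]
ee_rot: [3.141, -0.0, -0.151]
ft_force: [1.5, 0.1, -3.9]
width: 0.149
finger_force: 60.6
```

Emit:
{"name": "step_arm", "arguments": {
  "plan": [
    [0, -0.8, 0, 0, 0, 0],
    [-0.1, -1.4, 0, 0, 0, 0],
    [-0.1, -2, 0, 0, 0, 0],
    [-0.1, -2.3, 0, 0, 0, 0],
    [-0.1, -2.4, 0, 0, 0, 0],
    [-0.1, -2.4, 0, 0, 0, 0],
    [-0.1, -2.3, 0, 0, 0, 0],
    [-0.1, -2.1, 0, 0, 0, 0],
    [-0.1, -1.9, 0, 0, 0, 0],
    [-0.1, -1.6, 0, 0, 0, 0],
    [0, -1.2, 0, 0, 0, 0],
    [0, -0.6, 0, 0, 0, 0]
  ]
}}

```text
clock: 6.75
eef_pos: [0.4908, 0.0312, 0.2583]
ee_rot: [-3.141, 0.002, -0.148]
ft_force: [0.4, -0.1, -3.4]
width: 0.149
finger_force: 60.7
```

Run:
```python
from h import *
o=manip.get_obs();print({k:np.round(o[k],3) for k in ['clock','q','eef_pos','ee_rot','ft_force','width']})
p=manip.grab_frame('wrist');s=manip.grab_frame('side')
cv2.imwrite('pics/c3.png',cv2.resize(np.hstack([p['frame'],s['frame']]),(800,300)))
```

```text
{'clock': np.float64(6.75), 'q': array([ 0.241,  0.296, -0.472,  1.791,  0.148,  1.091, -2.001]), 'eef_pos': array([0.491, 0.031, 0.258]), 'ee_rot': array([-3.141e+00,  2.000e-03, -1.480e-01]), 'ft_force': array([ 0.394, -0.057, -3.403]), 'width': np.float64(0.149)}
```

View pics/c3.png

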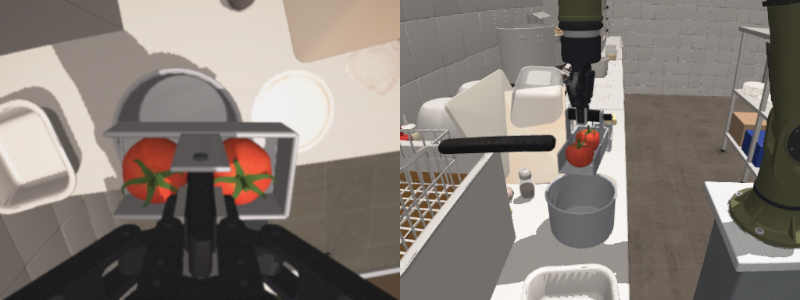

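Both tomatoes are in the tray, and it hangs level over the pot. Start tipping with the open end down (rotation about tool x, negative).

Emit:
{"name": "step_arm", "arguments": {
  "plan": [
    [0, 0, 0, -0.4, 0, 0],
    [0, 0, 0, -0.6, 0, 0],
    [0, 0, 0, -0.6, 0, 0],
    [0, 0, 0, -0.6, 0, 0],
    [0, 0, 0, -0.6, 0, 0],
    [0, 0, 0, -0.6, 0, 0],
    [0, 0, 0, -0.4, 0, 0],
    [0, 0, 0, -0.2, 0, 0]
  ]
}}

```text
clock: 7.52
eef_pos: [0.4915, 0.0287, 0.2586]
ee_rot: [2.791, 0.001, -0.15]
ft_force: [-0.5, 0.2, -4.7]
width: 0.149
finger_force: 60.7
```

Run:
```python
from h import *
o=manip.get_obs();print({k:np.round(o[k],3) for k in ['q','eef_pos']}, R.from_euler('xyz',o['ee_rot']).as_matrix().round(3).tolist())
```

```text
{'q': array([-0.043,  0.373, -0.413,  1.734,  0.452,  1.302, -2.341]), 'eef_pos': array([0.491, 0.029, 0.259])} [[0.989, -0.14, -0.053], [-0.15, -0.929, -0.339], [-0.001, 0.344, -0.939]]
```

The direction is right, but q7 is heading for its range limit. I'll turn the tray about +19° around the vertical first, then go on tipping.

Emit:
{"name": "step_arm", "arguments": {
  "plan": [
    [0, 0, 0, 0, 0.26, -0.7],
    [0, 0, 0, 0, 0.26, -0.7],
    [0, 0, 0, 0, 0.26, -0.7],
    [0, 0, 0, 0, 0.26, -0.7],
    [0, 0, 0, 0, 0.26, -0.7],
    [0, 0, 0, -0.3, 0, 0],
    [0, 0, 0, -0.6, 0, 0],
    [0, 0, 0, -0.6, 0, 0],
    [0, 0, 0, -0.4, 0, 0],
    [0, 0, 0, -0.2, 0, 0]
  ]
}}

```text
clock: 8.35
eef_pos: [0.4913, 0.0286, 0.2587]
ee_rot: [2.608, -0.001, 0.175]
ft_force: [0.7, -0.1, -4.2]
width: 0.156
finger_force: 60.7
```

Run:
```python
from h import *
o=manip.get_obs();print({k:np.round(o[k],3) for k in ['q','eef_pos']}, R.from_euler('xyz',o['ee_rot']).as_matrix().round(3).tolist())
```

```text
{'q': array([-0.148,  0.361, -0.452,  1.845,  0.67 ,  1.289, -2.287]), 'eef_pos': array([0.491, 0.029, 0.259])} [[0.985, 0.15, 0.09], [0.174, -0.848, -0.501], [0.001, 0.508, -0.861]]
```

Emit:
{"name": "step_arm", "arguments": {
  "plan": [
    [0, 0, 0, -0.4, 0, 0],
    [0, 0, 0, -0.6, 0, 0],
    [0, 0, 0, -0.6, 0, 0],
    [0, 0, 0, -0.6, 0, 0],
    [0, 0, 0, -0.6, 0, 0],
    [0, 0, 0, -0.6, 0, 0],
    [0, 0, 0, -0.6, 0, 0],
    [0, 0, 0, -0.6, 0, 0],
    [0, 0, 0, -0.6, 0, 0],
    [0, 0, 0, -0.4, 0, 0],
    [0, 0, 0, 0, 0, 0],
    [0, 0, 0, 0, 0, 0]
  ]
}}

```text
clock: 9.35
eef_pos: [0.4917, 0.0285, 0.2589]
ee_rot: [2.121, -0.001, 0.175]
ft_force: [-0.6, 0.6, -1.8]
width: 0.154
finger_force: 61.5
```

Run:
```python
from h import *
o=manip.get_obs();print({k:np.round(o[k],3) for k in ['q','eef_pos','ft_force']}, R.from_euler('xyz',o['ee_rot']).as_matrix().round(3).tolist())
p=manip.grab_frame('wrist');s=manip.grab_frame('side')
for n,x in (('w',p),('s',s)): print(n,[(round(d['conf'],2),np.round(d['rect']).tolist()) for d in manip.search_frame(x,'tomato_1_center')[:3]])
cv2.imwrite('pics/c4.png',cv2.resize(np.hstack([p['frame'],s['frame']]),(800,300)))
```

```text
{'q': array([-0.455,  0.564, -0.358,  1.887,  0.921,  1.595, -2.652]), 'eef_pos': array([0.492, 0.029, 0.259]), 'ft_force': array([-0.599,  0.581, -1.827])} [[0.985, 0.09, 0.149], [0.174, -0.515, -0.839], [0.001, 0.852, -0.523]]
w []
s []
```

View pics/c4.png

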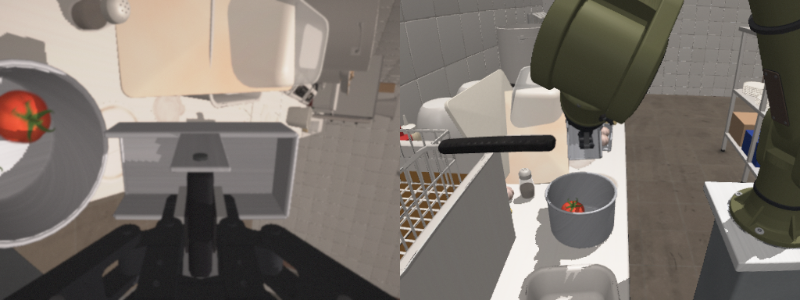

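The tray is empty and one tomato shows in the pot (side view 572,207); the force drop says both have left. Level the tray again.

Emit:
{"name": "step_arm", "arguments": {
  "plan": [
    [0, 0, -0.5, 0.7, 0, 0],
    [0, 0, 0, 1.1, 0, 0],
    [0, 0, 0, 1.1, 0, 0],
    [0, 0, 0, 1.1, 0, 0],
    [0, 0, 0, 1.1, 0, 0],
    [0, 0, 0, 1.1, 0, 0],
    [0, 0, 0, 1.1, 0, 0],
    [0, 0, 0, 1.1, 0, 0],
    [0, 0, 0, 1.1, 0, 0],
    [0, 0, 0, 1.1, 0, 0],
    [0, 0, 0, 0.8, 0, 0],
    [0, 0, 0, 0.3, 0, 0]
  ]
}}

```text
clock: 10.55
eef_pos: [0.491, 0.0294, 0.2627]
ee_rot: [-3.14, -0.003, 0.17]
ft_force: [-1.2, -0.2, -2.6]
width: 0.153
finger_force: 61.3
```

Emit:
{"name": "step_arm", "arguments": {
  "plan": [
    [0, 0, 0, 0, 0, 0],
    [0, 0, 0, 0, 0, 0]
  ]
}}

```text
clock: 10.72
eef_pos: [0.4905, 0.0317, 0.2622]
ee_rot: [3.14, -0.002, 0.173]
ft_force: [0.4, 0.6, -2.1]
width: 0.155
finger_force: 61.3
```

Emit:
{"name": "step_arm", "arguments": {
  "plan": [
    [-0.2, 1, 0, 0, 0, 0],
    [-0.4, 1.8, 0, 0, 0, 0],
    [-0.4, 1.9, 0, 0, 0, 0],
    [-0.5, 1.9, 0, 0, 0, 0],
    [-0.5, 2, 0, 0, 0, 0],
    [-0.5, 2, 0, 0, 0, 0],
    [-0.4, 2, 0, 0, 0, 0],
    [-0.4, 2, 0, 0, 0, 0],
    [-0.4, 2, 0, 0, 0, 0],
    [-0.4, 2, 0, 0, 0, 0],
    [-0.4, 1.4, 0, 0, 0, 0],
    [-0.2, 0.7, 0, 0, 0, 0]
  ]
}}

```text
clock: 11.72
eef_pos: [0.48, -0.1813, 0.2617]
ee_rot: [3.14, -0.001, 0.174]
ft_force: [0.0, -0.3, -2.3]
width: 0.153
finger_force: 61.3
```

Emit:
{"name": "step_arm", "arguments": {
  "plan": [
    [0, 0, 1, 0, 0, 0],
    [0, 0, 1.8, 0, 0, 0],
    [0, 0, 2, 0, 0, 0],
    [0, 0, 2, 0, 0, 0],
    [0, 0, 2, 0, 0, 0],
    [0, 0, 2, 0, 0, 0],
    [0, 0, 2, 0, 0, 0],
    [0, 0, 1.5, 0, 0, 0],
    [0, 0, 1, 0, 0, 0],
    [0, 0, 0.7, 0, 0, 0],
    [0, 0, 0, 0, 0, 0],
    [0, 0, 0, 0, 0, 0]
  ]
}}

```text
clock: 12.72
eef_pos: [0.4813, -0.1786, 0.1021]
ee_rot: [3.141, -0.002, 0.176]
ft_force: [0.1, 0.5, -1.9]
width: 0.15
finger_force: 61.2
```

Run:
```python
from h import *
o=manip.get_obs();print({k:np.round(o[k],3) for k in ['eef_pos','ft_force','ee_rot']})
p=manip.grab_frame('top');s=manip.grab_frame('side')
cv2.imwrite('pics/c5.png',np.hstack([cv2.resize(p['frame'][130:230,110:310],(400,200)),cv2.resize(s['frame'][130:330,120:320],(400,400))[:200]]) if 0 else np.hstack([cv2.resize(p['frame'][120:240,110:310],(400,240)),cv2.resize(s['frame'][150:330,120:420],(400,240))]))
```

```text
{'eef_pos': array([ 0.481, -0.179,  0.102]), 'ft_force': array([ 0.131,  0.469, -1.932]), 'ee_rot': array([ 3.141e+00, -2.000e-03,  1.760e-01])}
```

View pics/c5.png

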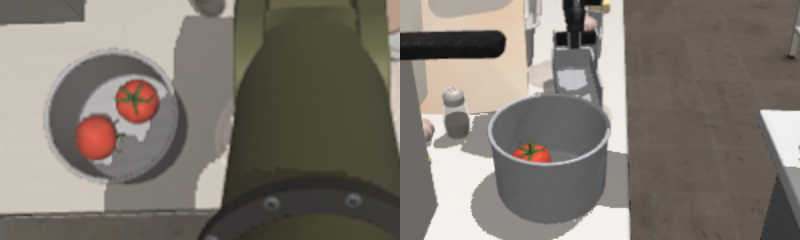

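Both tomatoes lie in the upright pot: (97,137) and (137,100) in the crop. The tray is still about 2 cm above the worktop, so I'll lower it slowly.

Emit:
{"name": "step_arm", "arguments": {
  "plan": [
    [0, 0, 0.6, 0, 0, 0],
    [0, 0, 0.6, 0, 0, 0],
    [0, 0, 0.3, 0, 0, 0],
    [0, 0, 0.2, 0, 0, 0],
    [0, 0, 0.1, 0, 0, 0],
    [0, 0, 0, 0, 0, 0],
    [0, 0, 0, 0, 0, 0]
  ]
}}

```text
clock: 13.4
eef_pos: [0.4811, -0.1792, 0.0839]
ee_rot: [3.141, -0.002, 0.175]
ft_force: [-0.2, -0.4, -1.6]
width: 0.153
finger_force: 61.3
```

Emit:
{"name": "step_arm", "arguments": {
  "plan": [
    [0, 0, 0.1, 0, 0, 0],
    [0, 0, 0.1, 0, 0, 0],
    [0, 0, 0, 0, 0, 0],
    [0, 0, 0, 0, 0, 0]
  ]
}}

```text
clock: 13.73
eef_pos: [0.4814, -0.179, 0.0824]
ee_rot: [3.141, -0.003, 0.175]
ft_force: [-1.1, 1.6, 5.6]
width: 0.152
finger_force: 62.4
```

Contact is at the same height as at the start (force +5.6 N). Let go, then withdraw straight up.

Emit:
{"name": "step_arm", "arguments": {
  "plan": [
    [0, 0, 0, 0, 0, 0],
    [0, 0, 0, 0, 0, 0],
    [0, 0, 0, 0, 0, 0],
    [0, 0, 0, 0, 0, 0],
    [0, 0, 0, 0, 0, 0],
    [0, 0, 0, 0, 0, 0],
    [0, 0, 0, 0, 0, 0],
    [0, 0, 0, 0, 0, 0],
    [0, 0, 0, 0, 0, 0],
    [0, 0, 0, 0, 0, 0],
    [0, 0, 0, 0, 0, 0],
    [0, 0, 0, 0, 0, 0]
  ],
  "fingers": 0
}}

```text
clock: 14.73
eef_pos: [0.481, -0.1792, 0.0819]
ee_rot: [3.141, -0.002, 0.175]
ft_force: [-0.8, -1.1, 0.1]
width: 1.002
finger_force: 0.0
```

Emit:
{"name": "step_arm", "arguments": {
  "plan": [
    [0, 0, -0.6, 0, 0, 0],
    [0, 0, -1, 0, 0, 0],
    [0, 0, -1.5, 0, 0, 0],
    [0, 0, -2, 0, 0, 0],
    [0, 0, -2, 0, 0, 0],
    [0, 0, -2, 0, 0, 0],
    [0, 0, -2, 0, 0, 0],
    [0, 0, -2, 0, 0, 0],
    [0, 0, -2, 0, 0, 0],
    [0, 0, -1, 0, 0, 0],
    [0, 0, 0, 0, 0, 0],
    [0, 0, 0, 0, 0, 0]
  ]
}}

```text
clock: 15.73
eef_pos: [0.4807, -0.1792, 0.2431]
ee_rot: [3.141, -0.003, 0.175]
ft_force: [-0.5, -0.2, -1.2]
width: 1.003
finger_force: 0.0
```

Run:
```python
from h import *
o=manip.get_obs();print({k:np.round(o[k],3) for k in ['clock','eef_pos','ft_force','width']})
p=manip.grab_frame('wrist');s=manip.grab_frame('side')
cv2.imwrite('pics/c6.png',cv2.resize(np.hstack([p['frame'],s['frame']]),(800,300)))
```

```text
{'clock': np.float64(15.733), 'eef_pos': array([ 0.481, -0.179,  0.243]), 'ft_force': array([-0.529, -0.245, -1.206]), 'width': np.float64(1.003)}
```

View pics/c6.png

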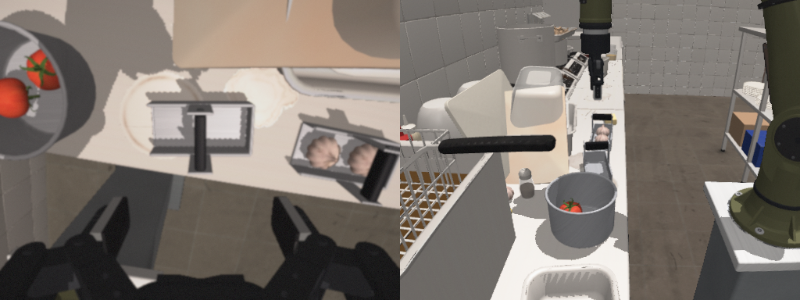

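The empty tray stands upright on the worktop (200,130), both tomatoes are in the pot, and the gripper is clear. Hand in.

```bash
python3 -c "
from rig import manip
print(manip.hand_in())"
```

```text
the job is handed in; nothing more can be done
None
```

I tipped both tomatoes into the upright pot, set the empty tray back upright on the worktop and let go, and handed the job in after about 16 s; the hand-in gave no verdict.

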